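# Clamp the accelerometer under the bayonet hold-down

### The job

Clamp the black accelerometer down for its calibration run: swing the aluminium hold-down arm round over it until the arm is against its stop, press the lever on the arm's end down against its spring, turn it a quarter turn clockwise (seen from above) and let it rise into its notch, so that it stays locked with the foot on the accelerometer. Do not shift the accelerometer in its cleats and leave the other things on the shelf alone.

Things in the scene. Friction and masses are not known exactly. Their poses are not given: they have to be found in the camera images.
- fixture: Fixed grey base plate 260 x 260 x 12 mm; origin at the centre of its underside, on the shelf (z = 0), z up. In its frame: arm pivot pillar (30 mm thick) at x 70, y -90 mm, bolt head up to 116 mm; accelerometer at x -30, y 30 mm between four 6 mm high cleats; stop pin for the arm (12 mm thick, 98 mm high) at x 55, y -44 mm; bubble level, 21 mm high, at x 60, y 85 mm.
- swing_arm (a joint): Angle of the aluminium swing arm (rad): 0 = against its stop, spindle straight over the accelerometer; grows counterclockwise seen from above as the arm stands swung aside. Starts between about 1.0 and 1.7, free up to 1.9. Stiff pivot (friction 0.12 N m): it stays where it is left. Pushing its side 90 mm from the pivot takes 1 to 3 N.
- bar_pivot (a point): Point on the arm's vertical pivot axis at the height of the bar's top face, 104 mm above the shelf. x axis points along the arm to the spindle, 156 mm away; z up. The bar is 24 mm wide (12 mm each side of this x axis), its underside 84 mm above the shelf. Pushing on the side that faces +y swings it clockwise, to its stop.
- bar_mid (a point): Centre line of the arm's bar at its top face, 90 mm from the pivot; same axes as bar_pivot.
- spindle (a point): Top of the nut on the vertical spindle at the arm's free end, 138 mm above the shelf while up; same axes as bar_pivot. The spindle slides and turns in a steel bayonet collar, 40 mm in diameter, 80 to 110 mm above the shelf, with a slot for its cross pin. The lever's flat leg is 7 mm below this point.
- plunger (a joint): How far the spindle and its lever are pressed down (m): 0 = up (start), 0.014 = fully down, on the end stop. The slot lets the lever turn only from 0.011 on; locked in its notch it reads about 0.008. Springs lift it: pressing takes about 4 N at first and, with the sprung foot on the accelerometer from 0.004 on, some 17 N fully down.
- lever (a joint): Turn of the lever about the spindle (rad): 0 = start, unlocked, square across the arm (the slot holds it within 0.1 while up); grows clockwise seen from above; locked in its notch 1.5 to 1.62 (end stop), in line with the arm, pointing away from the pivot. Turning it fully pressed takes about 0.05 N m. Let go between, it stays unlocked under the slot's shoulder at plunger 0.011.
- lever_pad (a point): Middle of the lever's flat pressing area, on its upper face, 131 mm above the shelf while up; x axis outward along the lever, z up, -y the clockwise side. The spindle axis is at x -48, y +6 mm. The lever is aluminium angle: flat leg 5 mm thick, x from -60 to +27, y from -18 to +26 mm; an upright leg 8 mm thick stands on its counterclockwise edge.
- lever_fin (a point): Middle of the top edge of the lever's upright leg (8 mm thick, 87 mm long, 24 mm high over the flat leg), to push or pinch while turning; 48 mm out along the lever, 155 mm above the shelf while up; same axes as lever_pad. Its inner face is 4 mm to -y of this point, 18 mm from lever_pad.
- foot: Black rubber foot, 24 mm across and 9 mm thick, under the spindle, which presses on the accelerometer; origin at the centre of its underside. It is sprung in the spindle.
- accelerometer: Loose matte black cube, 50 mm, about 0.3 kg, standing on the base plate between the cleats (2 mm play each way), top face 62 mm above the shelf, 4 mm below the raised foot; origin at the centre of its underside.
- heat_sink: Bystander: finned copper heat sink 60 x 50 x 28 mm, loose on the shelf; origin at the centre of its underside.
- damper_puck: Bystander: orange silicone puck, 50 mm across, 18 mm high, loose on the shelf; origin at the centre of its underside.
- alignment_pin: Bystander: steel pin standing on its 24 mm head, 10 mm thick, 55 mm high; origin at the centre of its underside.
- screwdriver: Bystander: screwdriver 180 mm long lying on the shelf along its own x axis.
Mind the look-alikes: they are no part of the job. There is more than one size of the accelerometer; the one meant has the size given above.

How it is judged:
On the way, in this order (a step that is already met when the one before it is completed fails the run):
1. the arm is against its stop over the accelerometer (value of joint swing_arm below 0.05 rad), for 0.1 s.
2. the lever is pressed down and has begun to turn (value of joint plunger above 0.0095 m and value of joint lever above 0.4 rad).
At the end, for the whole second after the job is handed in: The arm is within 0.05 rad of its stop; the lever is turned more than 1.4 rad clockwise and has risen into its notch (spindle between 6 and 9.5 mm down); the foot presses on the accelerometer with more than 1 N; the accelerometer is still and within 6 mm of where it stood (value of joint swing_arm below 0.05 rad and value of joint lever above 1.4 rad and value of joint plunger between 0.006 and 0.0095 m and contact force between foot and accelerometer above 1 N and distance of accelerometer from where it was at the start of the episode below 0.006 m and linear speed of accelerometer below 0.01 m/s); the robot touches nothing.
It fails at once if the accelerometer is knocked out of its place (distance of accelerometer from where it was at the start of the episode above 0.008 m or angle between accelerometer's own z axis and vertical above 0.15 rad).
It fails at once if a bystander is disturbed (distance of any of heat_sink, damper_puck, alignment_pin, screwdriver from where it was at the start of the episode above 0.02 m).
It also fails if it takes over 54 s, if anything falls off the work surface, if the arm or the gripper's body presses on something with over 40 N, if the wrist force passes 120 N, or if a joint passes its speed limit or range.

### The arm

A 6-joint arm with a two-finger parallel gripper is mounted at the origin on the work surface. World frame = base frame: x ahead of the robot, y to its left, z up, the work surface at z = 0. Lengths are in m, angles in rad, forces in N, time in s.
With the tool pointing down it reaches from about 0.4 to 0.825 m from the base axis. Payload 7 kg.
Tool frame: the origin (TCP) lies on the centre line of the jaws, within the pads' length; the fingertips stand 25 mm ahead of it and the grasp point (between the pads) lies 6 mm ahead of it; x points along the fingers, z is the direction in which the jaws open and shut, and the axes are right-handed (so a half turn about x gives the same grasp; the last joint's range is limited). The gripper opens to 88 mm and grips with 3 to 60 N. Pads are 19 mm wide; open, the fingers measure 130 mm over their backs; the gripper's body (78 mm by 193 mm) begins 47 mm behind the grasp point.
Start: joints at [-0.928, 0.359, 0.012, 0, -1.224, -0.288], TCP at [0.234, -0.633, 0.252] pointing down, gripper open.
Joint ranges: [-3.07, 3.07], [-1.43, 2.12], [-1.02, 1.25], [-3.03, 1.67], [-3.05, -0], [-3.03, 3.03]. Speed limits (rad/s): [2.39, 2.39, 3.01, 3.14, 3.14, 3.14].

### API

Orientations are given as a unit quaternion [w, x, y, z].
In Python, from cell import ctrl gives the robot as it stands.
- The arm moves only by the tool send_rows, never from a script. Its argument "motion" is one flat list of numbers, 7 for each row, row after row: the turn, a rotation vector about the tool's x, y, z in degrees, then the shift along the tool's x, y, z in cm, then the closure, from -1 (fully open) to 1 (shut). A call has 1 to 20 rows; each row shifts and turns the pose as measured when the row begins, along the tool's axes as they then stand; what a row does not reach is not made up. A row lasts 1/8 s, in which the tool goes at most 62.5 mm and 10.7 degrees, less where a joint would pass 70% of its speed; a pose out of reach is approached as far as the arm can. A call is refused whole if a number of a shift passes 6.25 or a number of a turn 10.7, either way. A call with a gripper value outside its range is refused whole. The fingers move at their own pace and stop on an object; "force" is the grip in N (left out, the last holds). Time passes only in rows, so rows that do not move let the fingers close. It gives the time, the measured TCP pose, the force and the opening at its end, in the units of the state.
- ctrl.get_obs(): the state, without advancing time (a new reading comes with each control period).
- ctrl.camera(name): name is "scene" or "top"; returns the picture (420x560x3 uint8, blue, green, red); there is no depth.
- ctrl.calibration(name): a dict with "K" (3x3 intrinsics, pixels), "dist" ([k1, k2, p1, p2, k3] as OpenCV has them; the pictures are not rectified), "rvec" (rotation vector, rad) and "tvec" (3), from world to camera coordinates, as OpenCV has them. Camera axes: x right, y down, z forward; pixel columns grow to the right and rows downward; lengths in m; the calibration is good to about 2 mm. A picture is of the moment at which its call begins. calibration takes no time and is no camera call.
- ctrl.sign_off(): hands the job in, once; it reports no verdict.
The state is a dict: "time_s": time; "joint_positions": joint angles; "qvel": joint speeds; "effort": joint torques, N m; "tool_pos": TCP position; "tcp_rot": TCP orientation; "contact_force": force on the tool from outside, world axes, zero at the start; "ft_torque": the same for the moment, N m; "finger_gap": finger opening in m.
Only numpy, scipy, OpenCV 4.12 (cv2) and the standard library are available. Lean on these libraries where they do the work, as an engineer would, in place of code of your own. Each camera call takes 0.05 s, during which the arm holds its last target.

## Working session

There is one attempt and no reset: what is moved stays moved. The work goes in short steps, Python scripts to look and compute and a tool call to move; the robot and the scene stay as the last step left them, time stands still between calls to the robot, and variables do not carry over. Pictures are saved under pics/ and viewed, and the job is handed in when it is done.

Besides the shell and the picture viewer there is one more tool, called after "Call:" as name(argument=value, ...) on one line, values as JSON. send_rows: Moves the arm, as the interface text tells. Its arguments: {"type":"object","properties":{"motion":{"type":"array","items":{"type":"number"}},"force":{"type":"number"}},"required":["motion"]}

```bash
ls; mkdir -p pics
python3 - <<'E'
from cell import ctrl
import cv2
for n in ("scene","top"):
    im=ctrl.camera(n); cv2.imwrite(f"pics/{n}0.png",im)
    c=ctrl.calibration(n); print(n,c)
print(ctrl.get_obs())
E
```

```text
pics
scene {'K': array([[431.36936496,   0.        , 296.78880511],
       [  0.        , 431.36936496, 206.55858361],
       [  0.        ,   0.        ,   1.        ]]), 'dist': array([-0.08640074,  0.        ,  0.        ,  0.        ,  0.        ]), 'rvec': array([ 0.94060061,  2.48881725, -1.08369241]), 'tvec': array([ 0.42199332, -0.15241857,  1.26062806])}
top {'K': array([[493.597401  ,   0.        , 277.1051933 ],
       [  0.        , 493.597401  , 211.25235186],
       [  0.        ,   0.        ,   1.        ]]), 'dist': array([0.0519089, 0.       , 0.       , 0.       , 0.       ]), 'rvec': array([ 2.12115392, -2.09889785,  0.17599632]), 'tvec': array([-0.02143371,  0.54931759,  1.18434692])}
{'time_s': 0.1, 'joint_positions': array([-9.27900865e-01,  3.59302057e-01,  1.11510597e-02, -2.82317075e-04,
       -1.22412445e+00, -2.88135081e-01]), 'qvel': array([-0.00131194, -0.00022061,  0.00139645,  0.00052353,  0.00177934,
       -0.00014801]), 'effort': array([-2.53027523e-03, -5.84164667e+01,  2.93752438e+01,  7.01559439e+00,
        1.02161805e-02, -3.30027137e-05]), 'tool_pos': array([ 0.23432044, -0.63259049,  0.25072988]), 'tcp_rot': array([ 0.40421024, -0.57989392,  0.40370318,  0.58082774]), 'contact_force': array([-0.00125639, -0.35352767,  0.35063172]), 'ft_torque': array([-0.03998727,  0.00383638,  0.02948097]), 'finger_gap': 0.0875079090154999}
```

View pics/scene0.png

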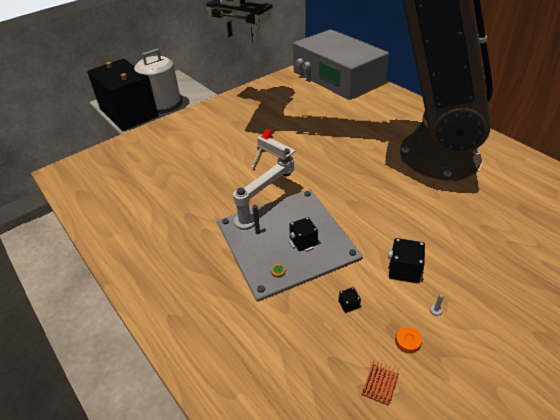

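View pics/top0.png

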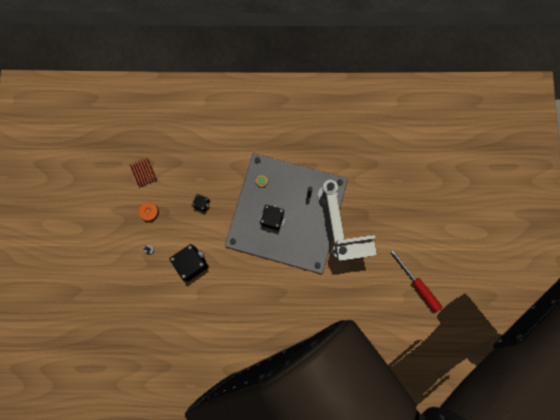

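```bash
cat > h.py <<'E'
import numpy as np, cv2
from cell import ctrl
def cal(n):
    c=ctrl.calibration(n); R=cv2.Rodrigues(np.array(c['rvec'],float))[0]
    return c,R,np.array(c['tvec'],float).ravel()
def px2w(n,pts,z):
    c,R,t=cal(n)
    u=cv2.undistortPoints(np.array(pts,float).reshape(-1,1,2),c['K'],c['dist']).reshape(-1,2)
    C=-R.T@t; out=[]
    for (a,b),zz in zip(u,np.broadcast_to(z,len(u))):
        d=R.T@np.array([a,b,1]); out.append(C+d*(zz-C[2])/d[2])
    return np.array(out)
def w2px(n,P):
    c,R,t=cal(n)
    return cv2.projectPoints(np.array(P,float).reshape(-1,1,3),np.array(c['rvec'],float),t,c['K'],c['dist'])[0].reshape(-1,2)
def crop(n,name,x0,y0,x1,y1,s,im=None):
    im=ctrl.camera(n) if im is None else im
    cv2.imwrite(f"pics/{name}.png",cv2.resize(im[y0:y1,x0:x1],None,fx=s,fy=s,interpolation=cv2.INTER_CUBIC))
E
python3 - <<'E'
from h import *
crop("top","t1",220,145,400,280,4.4,cv2.imread("pics/top0.png"))
crop("scene","s1",210,120,370,300,3.3,cv2.imread("pics/scene0.png"))
E
```

```text
(no output)
```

View pics/t1.png

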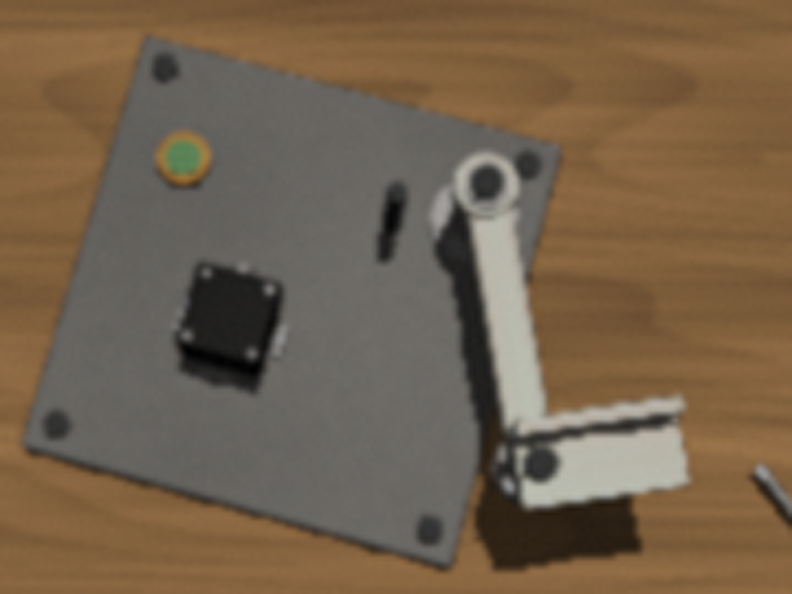

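View pics/s1.png

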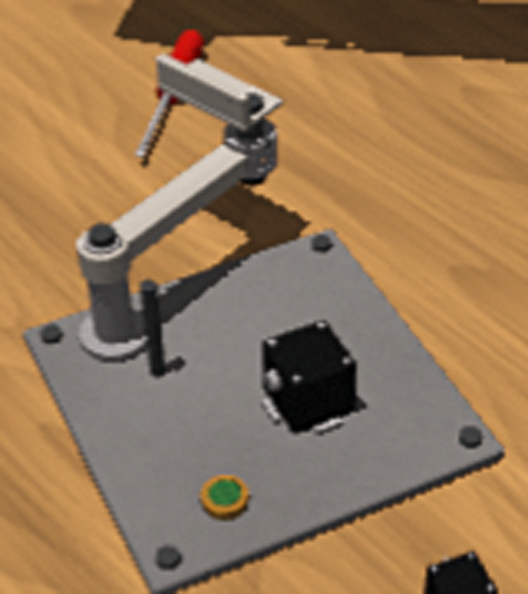

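Run:
```python
from h import *
from scipy.optimize import least_squares
f=lambda a,s,ox,oy:np.array(a,float)/s+[ox,oy]
T=f([(147,37),(560,147),(450,568),(25,447),(486,182),(184,157),(397,190)],4.4,220,145)
S=f([(25,337),(332,232),(503,455),(155,592),(102,235),(225,493),(150,286)],3.3,210,120)
# candidates local
names=['c1','c2','c3','c4','piv','lev','stop']
z=[.012]*4+[.116,.021,.098]
WT=px2w("top",T,z); WS=px2w("scene",S,z)
for n,a in zip(names,WT): print(n,a)
print(WS)
piv=np.array([.07,-.09]);lev=np.array([.06,.085]);stop=np.array([.055,-.044])
# fit (x,y,yaw) with corners assigned from pivot/lev/stop
L=np.array([[.07,-.09,.116],[.06,.085,.021],[.055,-.044,.098]])
cor=np.array([[.13,.13],[.13,-.13],[-.13,-.13],[-.13,.13]])
Lall=np.vstack([np.c_[cor,[.012]*4],L])
# scene corner pixels order: left(25,337), top(332,232), right(503,455), bottom(155,592)
Ls=np.vstack([np.c_[np.array([[.13,-.13],[-.13,-.13],[-.13,.13],[.13,.13]]),[.012]*4],L])
def W(p,X):
    c,s=np.cos(p[2]),np.sin(p[2]); return np.c_[p[0]+c*X[:,0]-s*X[:,1],p[1]+s*X[:,0]+c*X[:,1],X[:,2]]
for use in ("t","s","b"):
    def r(p):
        o=[]
        if use in "tb": o.append((w2px("top",W(p,Lall))-T).ravel())
        if use in "sb": o.append((w2px("scene",W(p,Ls))-S).ravel())
        return np.concatenate(o)
    q=least_squares(r,[.5,0,-.2]); print(use,q.x,np.round(q.fun,1))
p=q.x
print('pivot',W(p,L)[0],'acc',W(p,np.array([[-.03,.03,.062]])))
nut=px2w("top",f([(541,463)],4.4,220,145),.138); nut2=px2w("scene",f([(256,102)],3.3,210,120),.138)
for nn in (nut,nut2):
    d=nn[0][:2]-W(p,L)[0][:2]; a0=np.arctan2(.12,-.10)+p[2]
    print(nn,np.hypot(*d),'arm yaw',np.arctan2(d[1],d[0]),'zero yaw',a0,'angle',(np.arctan2(d[1],d[0])-a0)%(2*np.pi))
```

```text
c1 [0.71289978 0.05021388 0.012     ]
c2 [ 0.64614089 -0.19667721  0.012     ]
c3 [ 0.39709567 -0.13042108  0.012     ]
c4 [0.46417398 0.11579211 0.012     ]
piv [ 0.59884807 -0.1440311   0.116     ]
lev [0.63628529 0.02601228 0.021     ]
stop [ 0.5984285 -0.0965534  0.098    ]
[[ 0.64977022 -0.19155949  0.012     ]
 [ 0.40088736 -0.12694751  0.012     ]
 [ 0.46979204  0.12057942  0.012     ]
 [ 0.71412867  0.05189449  0.012     ]
 [ 0.60167832 -0.14266508  0.116     ]
 [ 0.63566673  0.02590468  0.021     ]
 [ 0.59743572 -0.09591733  0.098     ]]
t [ 0.55549317 -0.0400071  -0.26238837] [-0.6 -0.7  1.  -0.4  0.6  0.4 -1.4  0.2  0.4 -0.4 -0.2  0.3  0.1  0.5]
s [ 0.55710385 -0.03824465 -0.26559651] [-0.9 -1.6  0.3 -1.   1.5 -0.7 -0.6  1.   0.  -0.3  0.   1.  -0.2  0.4]
b [ 0.55620678 -0.03931323 -0.2640732 ] [-0.7 -1.   0.8 -0.6  0.2  0.1 -1.7 -0.2  0.2 -0.6 -0.4 -0.  -0.2  0.2
 -0.9 -1.9  0.1 -1.4  1.4 -1.3 -0.5  0.5  0.  -0.7  0.1  0.5 -0.2  0. ]
pivot [ 0.6002889 -0.1444644  0.116    ] acc [[ 0.53507718 -0.00252275  0.062     ]]
[[ 0.44356045 -0.16944706  0.138     ]] 0.15870709039397202 arm yaw -2.983521557023936 zero yaw 2.0014614039033516 angle 1.2982023462522987
[[ 0.44249799 -0.16622643  0.138     ]] 0.1592845098409463 arm yaw -3.0045403279395315 zero yaw 2.0014614039033516 angle 1.2771835753367036
```

Run:
```python
from h import *
from scipy.spatial.transform import Rotation as Ro
o=ctrl.get_obs(); q=o['tcp_rot']; R=Ro.from_quat(np.r_[q[1:],q[0]]).as_matrix(); print(R.round(3))
print('z yaw',np.degrees(np.arctan2(R[1,2],R[0,2])),'j1',np.degrees(o['joint_positions'][[0,5]]))
```

```text
[[-0.001 -0.938 -0.347]
 [ 0.001 -0.347  0.938]
 [-1.     0.     0.001]]
z yaw 110.32075821331568 j1 [-53.16480339 -16.50892408]
```

```bash
cat >> h.py <<'E'
from scipy.spatial.transform import Rotation as Ro
def pose():
    o=ctrl.get_obs(); q=o['tcp_rot']; R=Ro.from_quat(np.r_[q[1:],q[0]]).as_matrix()
    return np.array(o['tool_pos']),np.degrees(np.arctan2(R[1,2],R[0,2])),R,o
def rows(wps,p=None,yaw=None):
    """wps: list of (pos,yaw_deg) -> rows (turn x, shift xyz cm)"""
    if p is None: p,yaw,R,o=pose()
    for P,Y in wps:
        c,s=np.cos(np.radians(yaw)),np.sin(np.radians(yaw)); d=(np.array(P)-p)*100
        dy=(Y-yaw+180)%360-180
        print([round(-dy,1),0,0,round(-d[2],2),round(-s*d[0]+c*d[1],2),round(c*d[0]+s*d[1],2)])
        p=np.array(P);yaw=Y
PIV=np.array([.6003,-.1445])
def armpt(th,x,y):
    a=2.0015+th; return PIV+x*np.array([np.cos(a),np.sin(a)])+y*np.array([-np.sin(a),np.cos(a)])
E
python3 - <<'E'
from h import *
p,y,R,o=pose()
tgt=np.r_[armpt(1.29,.085,.042),.2]; print(tgt)
Y=np.degrees(2.0015+1.29); n=10
rows([(p+(tgt-p)*k/n, y+(Y-y)*k/n) for k in range(1,n+1)])
E
```

```text
[ 0.52252584 -0.19872342  0.2       ]
[np.float64(-7.8), 0, 0, np.float64(0.51), np.float64(-4.21), np.float64(3.07)]
[np.float64(-7.8), 0, 0, np.float64(0.51), np.float64(-4.59), np.float64(2.47)]
[np.float64(-7.8), 0, 0, np.float64(0.51), np.float64(-4.88), np.float64(1.82)]
[np.float64(-7.8), 0, 0, np.float64(0.51), np.float64(-5.08), np.float64(1.14)]
[np.float64(-7.8), 0, 0, np.float64(0.51), np.float64(-5.19), np.float64(0.43)]
[np.float64(-7.8), 0, 0, np.float64(0.51), np.float64(-5.2), np.float64(-0.28)]
[np.float64(-7.8), 0, 0, np.float64(0.51), np.float64(-5.12), np.float64(-0.98)]
[np.float64(-7.8), 0, 0, np.float64(0.51), np.float64(-4.93), np.float64(-1.67)]
[np.float64(-7.8), 0, 0, np.float64(0.51), np.float64(-4.66), np.float64(-2.33)]
[np.float64(-7.8), 0, 0, np.float64(0.51), np.float64(-4.3), np.float64(-2.94)]
```

Call:
send_rows(motion=[-7.8,0,0,0.5,-4.2,3.1,1,-7.8,0,0,0.5,-4.6,2.5,1,-7.8,0,0,0.5,-4.9,1.8,1,-7.8,0,0,0.5,-5.1,1.1,1,-7.8,0,0,0.5,-5.2,0.4,1,-7.8,0,0,0.5,-5.2,-0.3,1,-7.8,0,0,0.5,-5.1,-1.0,1,-7.8,0,0,0.5,-4.9,-1.7,1,-7.8,0,0,0.5,-4.7,-2.3,1,-7.8,0,0,0.5,-4.3,-2.9,1,0,0,0,0,0,0,1], force=20)

```text
time_s: 1.48
tool_pos: [0.5225, -0.1798, 0.1954]
tcp_rot: [-0.065, -0.702, -0.068, 0.706]
contact_force: [-0.7, -0.2, 0.2]
finger_gap: 0.0005
```

Run:
```python
from h import *
p,y,R,o=pose(); print(p,y,R.round(3)[:,0],o['joint_positions'].round(3),o['finger_gap'])
Y=np.degrees(2.0015+1.29)
rows([(np.r_[armpt(1.29,.085,.042),.121],Y)])
crop("top","t2",220,120,420,280,4)
crop("scene","s2",180,60,400,300,2.4)
```

```text
[ 0.52250962 -0.17981156  0.19536801] -169.19809111582458 [-0.006  0.005 -1.   ] [ 0.02   0.207 -0.333 -0.006 -1.037  0.172] 0.00045954211566095576
[np.float64(2.2), 0, 0, np.float64(7.44), np.float64(1.86), np.float64(0.35)]
```

View pics/t2.png

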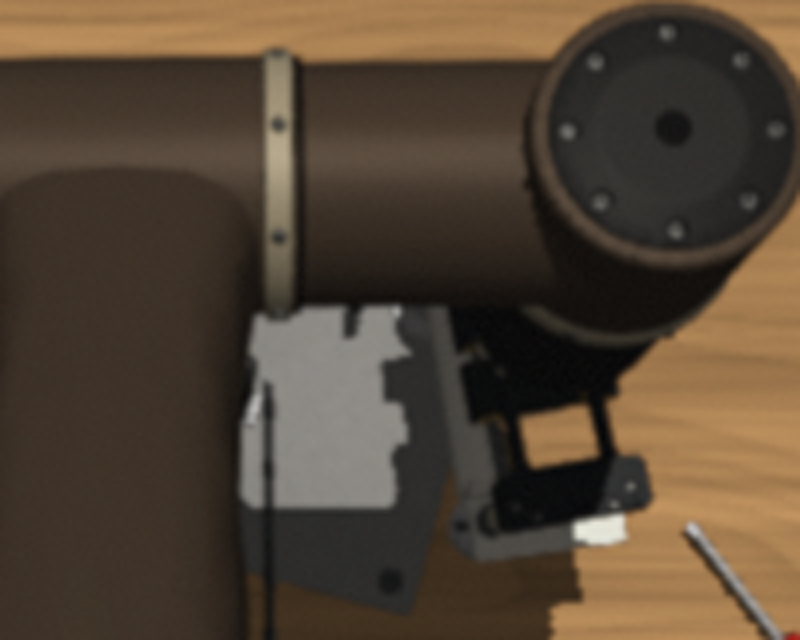

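View pics/s2.png

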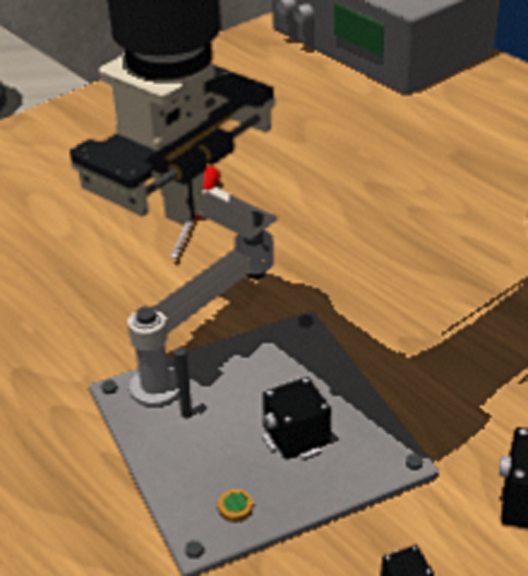

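Call:
send_rows(motion=[2.2,0,0,0.5,1.9,0.3,1,0,0,0,3.0,0,0,1,0,0,0,3.0,0,0,1,0,0,0,0.5,0,0,1,0,0,0,0,0,0,1])

```text
time_s: 2.2
tool_pos: [0.5192, -0.2091, 0.1245]
tcp_rot: [-0.044, -0.704, -0.047, 0.707]
contact_force: [-0.2, 0.5, -0.0]
finger_gap: 0.0004
```

Run:
```python
from h import *
p,y,R,o=pose(); print(p,y,R.round(3),o['contact_force'])
d=p[:2]-PIV; a=2.0015+1.29; print('along',d@[np.cos(a),np.sin(a)],'off',d@[-np.sin(a),np.cos(a)])
crop("scene","s3",180,60,400,300,2.4)
```

```text
[ 0.51920653 -0.20906362  0.12454843] -172.57950527476603 [[-0.005  0.129 -0.992]
 [ 0.004 -0.992 -0.129]
 [-1.    -0.005  0.004]] [-0.21420342  0.47281475 -0.04372662]
along 0.08982634906760699 off 0.051728504702707616
```

View pics/s3.png

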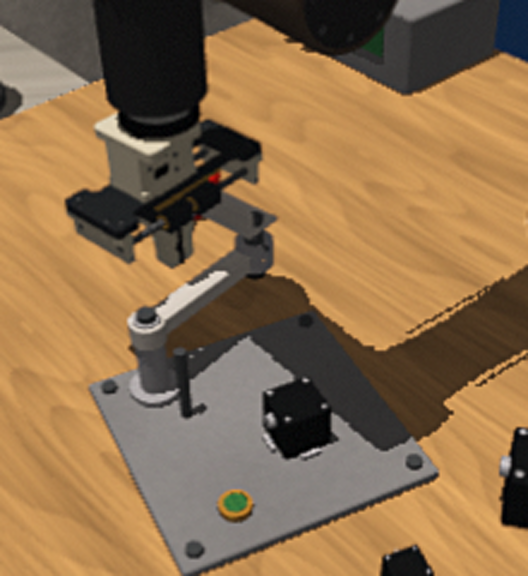

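Run:
```python
from h import *
w=[(np.r_[armpt(1.29,.085,.032),.1205],np.degrees(2.0015+1.29))]
for th in np.linspace(1.29,0.3,14): w.append((np.r_[armpt(th,.085,.022),.1205],np.degrees(2.0015+th)))
rows(w)
```

```text
[np.float64(-1.2), 0, 0, np.float64(0.43), np.float64(-1.97), np.float64(-0.43)]
[np.float64(-0.0), 0, 0, np.float64(-0.0), np.float64(-1.0), np.float64(-0.0)]
[np.float64(4.4), 0, 0, np.float64(-0.0), np.float64(-0.65), np.float64(0.14)]
[np.float64(4.4), 0, 0, np.float64(-0.0), np.float64(-0.65), np.float64(0.14)]
[np.float64(4.4), 0, 0, np.float64(-0.0), np.float64(-0.65), np.float64(0.14)]
[np.float64(4.4), 0, 0, np.float64(-0.0), np.float64(-0.65), np.float64(0.14)]
[np.float64(4.4), 0, 0, np.float64(-0.0), np.float64(-0.65), np.float64(0.14)]
[np.float64(4.4), 0, 0, np.float64(-0.0), np.float64(-0.65), np.float64(0.14)]
[np.float64(4.4), 0, 0, np.float64(-0.0), np.float64(-0.65), np.float64(0.14)]
[np.float64(4.4), 0, 0, np.float64(-0.0), np.float64(-0.65), np.float64(0.14)]
[np.float64(4.4), 0, 0, np.float64(-0.0), np.float64(-0.65), np.float64(0.14)]
[np.float64(4.4), 0, 0, np.float64(-0.0), np.float64(-0.65), np.float64(0.14)]
[np.float64(4.4), 0, 0, np.float64(-0.0), np.float64(-0.65), np.float64(0.14)]
[np.float64(4.4), 0, 0, np.float64(-0.0), np.float64(-0.65), np.float64(0.14)]
[np.float64(4.4), 0, 0, np.float64(-0.0), np.float64(-0.65), np.float64(0.14)]
```

Call:
send_rows(motion=[-1.2,0,0,0.4,-2.0,-0.4,1,0,0,0,0,-1.0,0,1,4.4,0,0,0,-0.65,0.14,1,4.4,0,0,0,-0.65,0.14,1,4.4,0,0,0,-0.65,0.14,1,4.4,0,0,0,-0.65,0.14,1,4.4,0,0,0,-0.65,0.14,1])

```text
time_s: 3.12
tool_pos: [0.5133, -0.1422, 0.1257]
tcp_rot: [-0.086, 0.703, -0.084, -0.701]
contact_force: [0.3, -1.9, -0.5]
finger_gap: 0.0004
```

```bash
cat >> h.py <<'E'
def stat(off=.022):
    p,y,R,o=pose(); d=p[:2]-PIV; r=np.hypot(*d); 
    # th such that point has arm offset off
    a=np.arctan2(d[1],d[0])-np.arcsin(off/r); 
    print(p.round(4),'yaw',round(y,1),'F',o['contact_force'].round(1),'th(contact)',round((a-2.0015)%(2*np.pi),3),'along',round(np.sqrt(r*r-off*off),4),'j',o['joint_positions'].round(2))
E
python3 - <<'E'
from h import *
stat()
crop("scene","s4",180,60,400,300,2.4)
E
```

```text
[ 0.5133 -0.1422  0.1257] yaw 166.2 F [ 0.3 -1.9 -0.5] th(contact) 0.858 along 0.0842 j [ 0.1   0.25 -0.47 -0.   -0.86 -0.34]
```

View pics/s4.png

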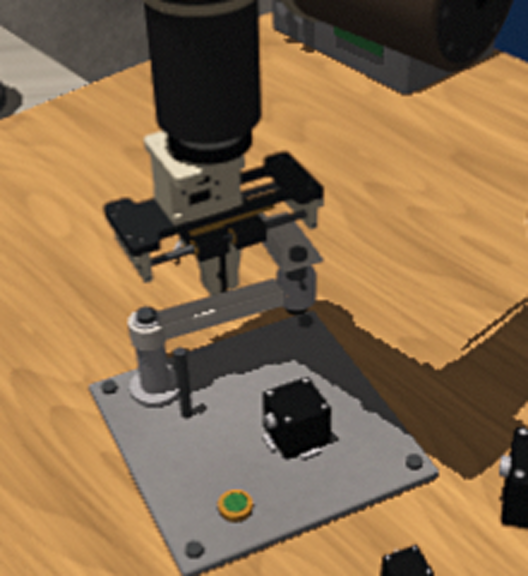

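Call:
send_rows(motion=[4.9,0,0,0.3,-0.7,0.14,1,4.7,0,0,0.2,-0.7,0.14,1,4.6,0,0,0.1,-0.7,0.14,1,4.5,0,0,0.1,-0.7,0.14,1,4.5,0,0,0.1,-0.7,0.14,1,4.5,0,0,0.1,-0.65,0.14,1])

```text
time_s: 3.92
tool_pos: [0.5248, -0.0981, 0.1213]
tcp_rot: [-0.254, 0.663, -0.252, -0.658]
contact_force: [0.1, -2.1, 0.8]
finger_gap: 0.0004
```

Run:
```python
from h import *
stat()
```

```text
[ 0.5248 -0.0981  0.1213] yaw 138.1 F [ 0.1 -2.1  0.8] th(contact) 0.338 along 0.0859 j [ 0.18  0.25 -0.48  0.   -0.84 -0.92]
```

Call:
send_rows(motion=[5.5,0,0,0.1,-0.7,0.14,1,5.5,0,0,0.1,-0.7,0.14,1,5.0,0,0,0.1,-0.6,0.12,1,4.5,0,0,0,-0.5,0.1,1])

```text
time_s: 4.42
tool_pos: [0.5398, -0.0761, 0.1204]
tcp_rot: [-0.369, 0.607, -0.366, -0.602]
contact_force: [-1.3, -1.2, -0.9]
finger_gap: 0.0005
```

Run:
```python
from h import *
stat()
```

```text
[ 0.5398 -0.0761  0.1204] yaw 117.4 F [-1.3 -1.2 -0.9] th(contact) 0.051 along 0.0887 j [ 0.22  0.27 -0.45  0.   -0.84 -1.32]
```

Call:
send_rows(motion=[2.0,0,0,0,-0.4,0,1,0.5,0,0,0,-0.3,0,1,0,0,0,0,-0.2,0,1])

```text
time_s: 4.8
tool_pos: [0.5417, -0.0738, 0.1204]
tcp_rot: [0.377, -0.596, 0.382, 0.597]
contact_force: [-3.1, -6.3, 1.3]
finger_gap: 0.0005
```

Run:
```python
from h import *
stat()
```

```text
[ 0.5417 -0.0738  0.1204] yaw 115.0 F [-3.1 -6.3  1.3] th(contact) 0.019 along 0.0891 j [ 0.23  0.28 -0.44  0.01 -0.86 -1.36]
```

Call:
send_rows(motion=[0,0,0,0,-0.5,0,1,0,0,0,0,-0.5,0,1])

```text
time_s: 5.05
tool_pos: [0.5422, -0.0735, 0.1204]
tcp_rot: [0.371, -0.593, 0.387, 0.601]
contact_force: [-12.8, -11.0, 11.6]
finger_gap: 0.0007
```

Run:
```python
from h import *
stat()
```

```text
[ 0.5422 -0.0735  0.1204] yaw 115.2 F [-12.8 -11.   11.6] th(contact) 0.013 along 0.089 j [ 0.23  0.28 -0.43  0.01 -0.88 -1.37]
```

Call:
send_rows(motion=[0,0,0,0,1.0,0,1,0,0,0,-0.5,1.0,0,1,0,0,0,-5.0,0,0,1,0,0,0,-5.0,0,0,1,0,0,0,-4.0,0,0,1])

```text
time_s: 5.68
tool_pos: [0.5239, -0.0795, 0.2693]
tcp_rot: [0.37, -0.593, 0.385, 0.602]
contact_force: [1.1, -0.1, 0.6]
finger_gap: 0.0005
```

Run:
```python
from h import *
stat()
crop("scene","s5",180,60,400,300,2.4)
crop("top","t5",200,120,400,280,4)
```

```text
[ 0.5239 -0.0795  0.2693] yaw 115.5 F [ 1.1 -0.1  0.6] th(contact) 0.214 along 0.0979 j [ 0.22  0.12 -0.27  0.01 -1.21 -1.35]
```

View pics/s5.png

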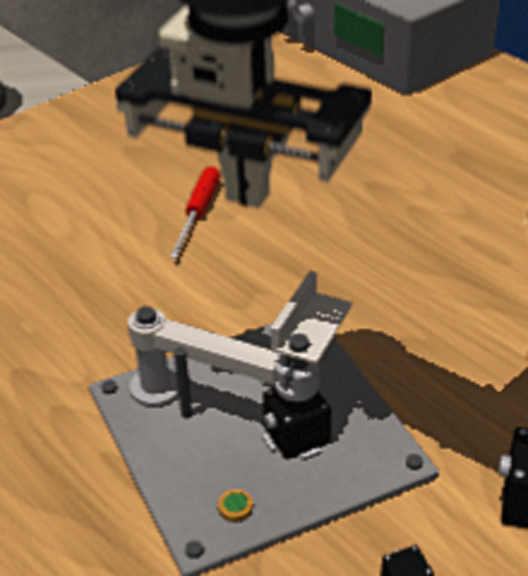

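View pics/t5.png

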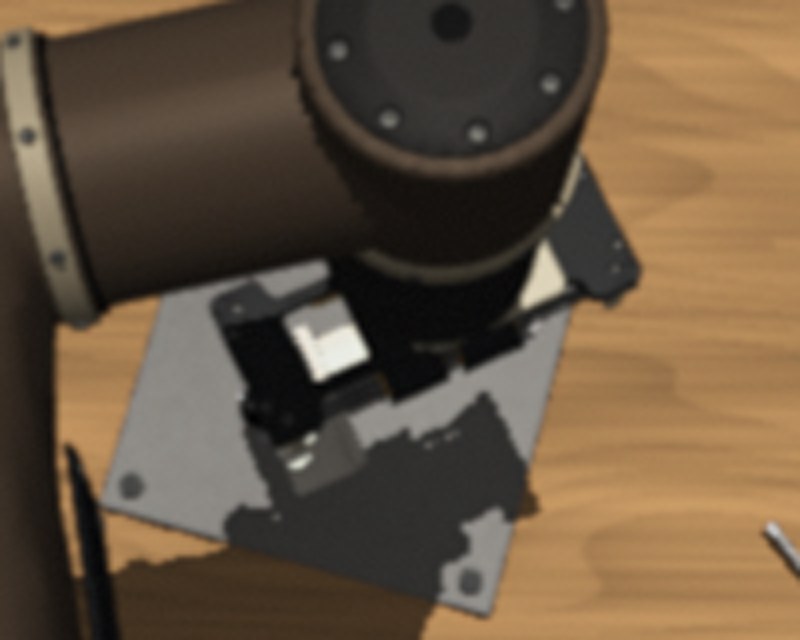

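Run:
```python
from h import *
f=lambda a:np.array(a,float)/2.4+[180,60]
n=px2w("scene",f([(299,341)]),.138)[0]; print('nut',n, 'pred',armpt(0,.156,0))
d=n[:2]-PIV; print('ang',np.arctan2(d[1],d[0])-2.0015,np.hypot(*d))
# predicted pts to overlay
L=lambda x,y,z:np.r_[armpt(0,.156-(y-.006),x+.048),z]  # lever x -> arm +y ; lever y -> arm -x
P=[L(-.06,.022,.155),L(.027,.022,.155),L(0,.022,.155),L(0,0,.131),L(-.048,.006,.138),L(-.06,-.018,.131),L(.027,-.018,.131)]
print(np.array(P).round(4)); im=cv2.imread("pics/s5.png")
for q in w2px("scene",P): q=(q-[180,60])*2.4; cv2.circle(im,tuple(int(v) for v in q),3,(0,0,255),1)
cv2.imwrite("pics/s5o.png",im[220:460,150:450].repeat(2,0).repeat(2,1))
```

```text
nut [ 0.53450941 -0.00144774  0.138     ] pred [ 0.53516839 -0.00274714]
ang 0.0003574488892530425 0.15745586956572624
[[ 0.5528 -0.0123  0.155 ]
 [ 0.4737 -0.0486  0.155 ]
 [ 0.4982 -0.0373  0.155 ]
 [ 0.489  -0.0173  0.131 ]
 [ 0.5352 -0.0027  0.138 ]
 [ 0.5361  0.0241  0.131 ]
 [ 0.457  -0.0123  0.131 ]]
```

View pics/s5o.png

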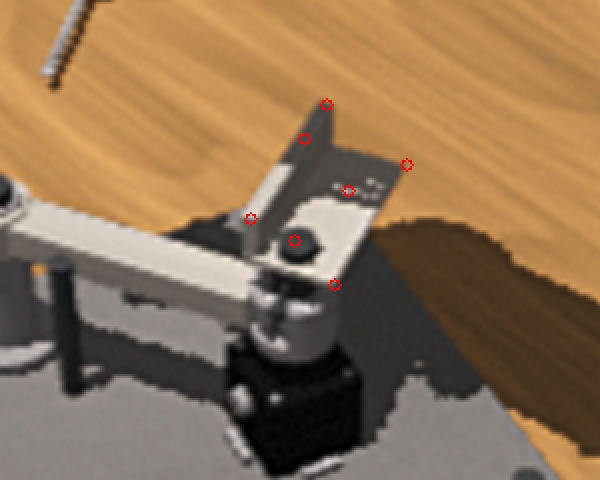

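Run:
```python
from h import *
p,y,R,o=pose()
t=np.array([.4982,-.0368,.22]);n=18
rows([(p+(t-p)*k/n,y+179.2*k/n) for k in range(1,n+1)])
```

```text
[np.float64(-10.0), 0, 0, np.float64(0.29), np.float64(0.04), np.float64(0.28)]
[np.float64(-10.0), 0, 0, np.float64(0.29), np.float64(-0.01), np.float64(0.28)]
[np.float64(-10.0), 0, 0, np.float64(0.29), np.float64(-0.06), np.float64(0.28)]
[np.float64(-10.0), 0, 0, np.float64(0.29), np.float64(-0.11), np.float64(0.26)]
[np.float64(-10.0), 0, 0, np.float64(0.29), np.float64(-0.15), np.float64(0.24)]
[np.float64(-10.0), 0, 0, np.float64(0.29), np.float64(-0.19), np.float64(0.21)]
[np.float64(-10.0), 0, 0, np.float64(0.29), np.float64(-0.22), np.float64(0.17)]
[np.float64(-10.0), 0, 0, np.float64(0.29), np.float64(-0.25), np.float64(0.13)]
[np.float64(-10.0), 0, 0, np.float64(0.29), np.float64(-0.27), np.float64(0.09)]
[np.float64(-10.0), 0, 0, np.float64(0.29), np.float64(-0.28), np.float64(0.04)]
[np.float64(-10.0), 0, 0, np.float64(0.29), np.float64(-0.28), np.float64(-0.01)]
[np.float64(-10.0), 0, 0, np.float64(0.29), np.float64(-0.28), np.float64(-0.06)]
[np.float64(-10.0), 0, 0, np.float64(0.29), np.float64(-0.26), np.float64(-0.1)]
[np.float64(-10.0), 0, 0, np.float64(0.29), np.float64(-0.24), np.float64(-0.15)]
[np.float64(-10.0), 0, 0, np.float64(0.29), np.float64(-0.21), np.float64(-0.19)]
[np.float64(-10.0), 0, 0, np.float64(0.29), np.float64(-0.18), np.float64(-0.22)]
[np.float64(-10.0), 0, 0, np.float64(0.29), np.float64(-0.13), np.float64(-0.25)]
[np.float64(-10.0), 0, 0, np.float64(0.29), np.float64(-0.09), np.float64(-0.27)]
```

Call:
send_rows(motion=[-10,0,0,0.2,0,0.3,-0.1,-10,0,0,0.2,0,0.3,-0.1,-10,0,0,0.2,-0.1,0.3,-0.1,-10,0,0,0.2,-0.1,0.25,-0.1,-10,0,0,0.2,-0.15,0.25,-0.1,-10,0,0,0.2,-0.2,0.2,-0.1,-10,0,0,0.2,-0.2,0.2,-0.1,-10,0,0,0.2,-0.25,0.15,-0.1,-10,0,0,0.2,-0.25,0.1,-0.1,-10,0,0,0.2,-0.3,0,-0.1,-10,0,0,0.2,-0.3,0,-0.1,-10,0,0,0.2,-0.3,-0.05,-0.1,-10,0,0,0.2,-0.25,-0.1,-0.1,-10,0,0,0.2,-0.25,-0.15,-0.1,-10,0,0,0.2,-0.2,-0.2,-0.1,-10,0,0,0.2,-0.2,-0.2,-0.1,-10,0,0,0.2,-0.15,-0.25,-0.1,0,0,0,0,0,0,-0.1])

```text
time_s: 8.02
tool_pos: [0.4928, -0.0331, 0.243]
tcp_rot: [0.589, 0.398, 0.584, -0.393]
contact_force: [0.4, 0.5, -1.1]
finger_gap: 0.0477
```

Run:
```python
from h import *
p,y,R,o=pose(); print(R.round(3),o['finger_gap']); stat()
rows([([.4982,-.0368,p[2]],-65.3)])
```

```text
[[ 0.009  0.927  0.375]
 [ 0.002  0.375 -0.927]
 [-1.     0.009  0.002]] 0.04766073521495
[ 0.4928 -0.0331  0.243 ] yaw -68.0 F [ 0.4  0.5 -1.1] th(contact) 0.194 along 0.1533 j [ 0.33  0.06 -0.4   0.   -1.11  1.62]
[np.float64(-2.7), 0, 0, np.float64(-0.0), np.float64(0.36), np.float64(0.55)]
```

Call:
send_rows(motion=[-2.7,0,-0.5,0,0.35,0.55,-0.1,0,0,0,3.0,0,0,-0.1,0,0,0,0,0,0,-0.1])

```text
time_s: 8.4
tool_pos: [0.4986, -0.0366, 0.2138]
tcp_rot: [0.595, 0.385, 0.592, -0.384]
contact_force: [0.5, -0.2, 0.3]
finger_gap: 0.0483
```

Run:
```python
from h import *
p,y,R,o=pose(); print(R.round(3),o['finger_gap']); stat()
rows([([.4982,-.0368,.159],-65.3)])
crop("scene","s6",240,100,360,240,4)
```

```text
[[ 0.004  0.913  0.409]
 [-0.     0.409 -0.913]
 [-1.     0.004  0.002]] 0.0483112984820502
[ 0.4986 -0.0366  0.2138] yaw -65.9 F [ 0.5 -0.2  0.3] th(contact) 0.176 along 0.1466 j [ 0.32  0.1  -0.43  0.   -1.05  1.67]
[np.float64(-0.6), 0, 0, np.float64(5.48), np.float64(-0.05), np.float64(0.0)]
```

View pics/s6.png

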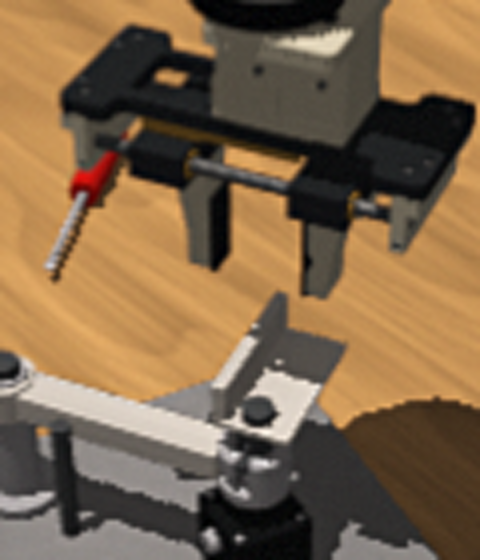

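Call:
send_rows(motion=[-0.6,0,0,2.5,0,0,-0.1,0,0,0,2.2,0,0,-0.1,0,0,0,0.5,0,0,-0.1,0,0,0,0,0,0,-0.1], force=15)

```text
time_s: 8.95
tool_pos: [0.504, -0.0359, 0.1684]
tcp_rot: [0.6, 0.386, 0.59, -0.379]
contact_force: [0.4, 0.3, -0.4]
finger_gap: 0.0483
```

Run:
```python
from h import *
p,y,R,o=pose(); print(o['finger_gap']); stat()
crop("scene","s7",240,100,360,240,4)
```

```text
0.048260677980783664
[ 0.504  -0.0359  0.1684] yaw -65.4 F [ 0.4  0.3 -0.4] th(contact) 0.142 along 0.1435 j [ 0.32  0.14 -0.49  0.01 -0.92  1.67]
```

View pics/s7.png

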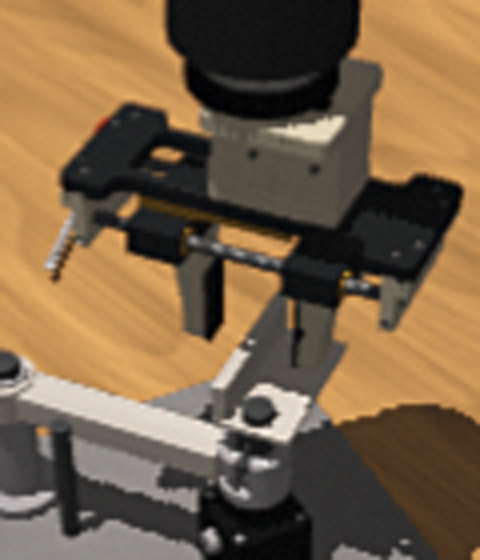

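Run:
```python
from h import *
p,y,R,o=pose(); print(R.round(3)); 
rows([([.4970,-.0372,.159],-65.3)])
```

```text
[[ 0.017  0.909  0.416]
 [ 0.001  0.416 -0.91 ]
 [-1.     0.016  0.006]]
[np.float64(-0.1), 0, 0, np.float64(0.97), np.float64(-0.71), np.float64(-0.17)]
```

Call:
send_rows(motion=[0,0.3,-0.9,0.5,-0.6,-0.15,-0.1,0,0,0,0.4,0,0,-0.1,0,0,0,0,0,0,-0.1])

```text
time_s: 9.38
tool_pos: [0.4986, -0.0368, 0.1607]
tcp_rot: [0.595, 0.383, 0.594, -0.382]
contact_force: [-0.2, -0.2, 0.6]
finger_gap: 0.0486
```

Run:
```python
from h import *
p,y,R,o=pose(); print(R.round(3)); stat()
rows([([.4982,-.0372,.159],-65.3)])
```

```text
[[ 0.002  0.91   0.415]
 [-0.     0.415 -0.91 ]
 [-1.     0.001  0.001]]
[ 0.4986 -0.0368  0.1607] yaw -65.5 F [-0.2 -0.2  0.6] th(contact) 0.177 along 0.1465 j [ 0.32  0.15 -0.5   0.   -0.92  1.68]
[np.float64(-0.2), 0, 0, np.float64(0.17), np.float64(-0.05), np.float64(0.02)]
```

Call:
send_rows(motion=[0,0,0,0.2,0,0,0.8,0,0,0,0,0,0,0.8,0,0,0,0,0,0,1,0,0,0,0,0,0,1], force=12)

```text
time_s: 9.88
tool_pos: [0.4988, -0.0368, 0.1588]
tcp_rot: [0.596, 0.383, 0.594, -0.382]
contact_force: [-0.1, -1.4, -1.0]
finger_gap: 0.0139
```

Run:
```python
from h import *
p,y,R,o=pose(); print(R.round(3),o['finger_gap']); stat()
crop("scene","s8",240,100,360,240,4)
```

```text
[[ 0.002  0.91   0.415]
 [-0.001  0.415 -0.91 ]
 [-1.     0.002  0.001]] 0.013859257216833449
[ 0.4988 -0.0368  0.1588] yaw -65.5 F [-0.1 -1.4 -1. ] th(contact) 0.176 along 0.1464 j [ 0.32  0.15 -0.5   0.   -0.92  1.68]
```

View pics/s8.png

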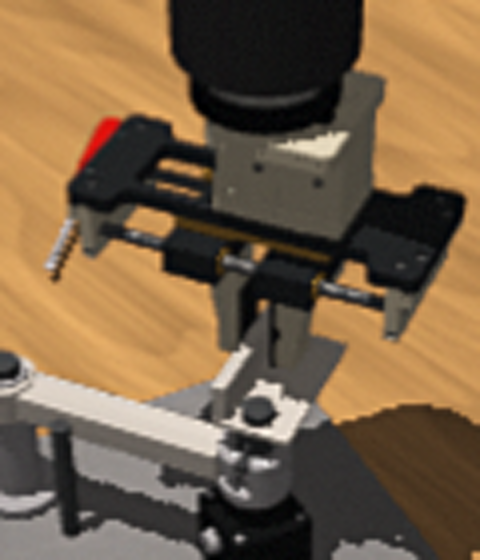

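Call:
send_rows(motion=[0,0,0,0,0,0,1,0,0,0,0,0,0,1])

```text
time_s: 10.18
tool_pos: [0.499, -0.0372, 0.1588]
tcp_rot: [0.596, 0.383, 0.594, -0.382]
contact_force: [0.8, -1.0, -1.1]
finger_gap: 0.0079
```

Run:
```python
from h import *
p,y,R,o=pose(); print(o['finger_gap']); stat()
```

```text
0.007883188859583171
[ 0.499  -0.0372  0.1588] yaw -65.5 F [ 0.8 -1.  -1.1] th(contact) 0.176 along 0.1459 j [ 0.32  0.15 -0.5   0.   -0.92  1.68]
```

Call:
send_rows(motion=[0,0,0,0.5,0,0,1,0,0,0,0.4,0,0,1,0,0,0,0.4,0,0,1])

```text
time_s: 10.55
tool_pos: [0.4998, -0.038, 0.1476]
tcp_rot: [0.597, 0.382, 0.593, -0.382]
contact_force: [-4.7, -1.3, 13.5]
finger_gap: 0.0076
```

Run:
```python
from h import *
p,y,R,o=pose(); print(R.round(3)[:,0],o['finger_gap']); stat()
```

```text
[ 0.005 -0.002 -1.   ] 0.00764793245156999
[ 0.4998 -0.038   0.1476] yaw -65.4 F [-4.7 -1.3 13.5] th(contact) 0.175 along 0.1448 j [ 0.32  0.17 -0.51  0.   -0.89  1.68]
```

Call:
send_rows(motion=[0,0,0,0.5,-0.1,0,1,0,0,0,0.5,0,0,1])

```text
time_s: 10.8
tool_pos: [0.5004, -0.0381, 0.1409]
tcp_rot: [0.598, 0.382, 0.592, -0.38]
contact_force: [-15.2, 2.3, 42.2]
finger_gap: 0.0078
```

Run:
```python
from h import *
p,y,R,o=pose(); print(R.round(3)[:,0],o['finger_gap']); stat()
crop("scene","s9",240,100,360,240,4)
```

```text
[ 0.009 -0.002 -1.   ] 0.007834101128001428
[ 0.5004 -0.0381  0.1409] yaw -65.3 F [-15.2   2.3  42.2] th(contact) 0.172 along 0.1443 j [ 0.32  0.17 -0.52  0.01 -0.86  1.68]
```

View pics/s9.png

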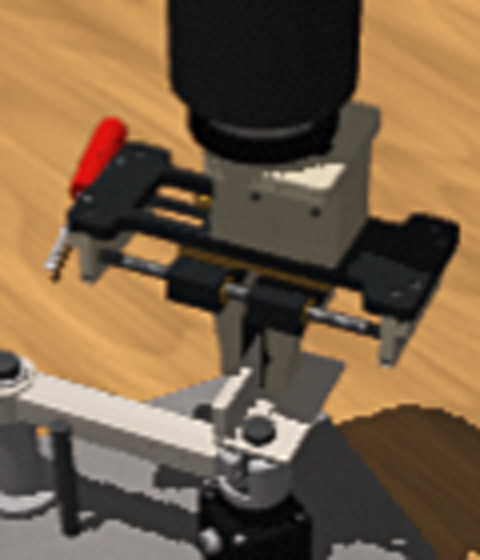

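Call:
send_rows(motion=[4,0,0,0.25,-0.1,-0.35,1,6,0,0,0.25,-0.14,-0.5,1,6,0,0,0.25,-0.14,-0.5,1])

```text
time_s: 11.22
tool_pos: [0.4925, -0.0275, 0.1412]
tcp_rot: [0.54, 0.463, 0.532, -0.46]
contact_force: [-11.7, 1.7, 30.6]
finger_gap: 0.008
```

```bash
cat >> h.py <<'E'
S=np.array([.5348,-.0022])
def lev():
    p,y,R,o=pose(); d=p[:2]-S; lx=np.arctan2(d[1],d[0])-np.arctan2(.016,.048)
    th=np.degrees((2.0015+np.pi/2-lx+np.pi)%(2*np.pi)-np.pi)
    print(p.round(4),'yaw',round(y,1),'turn by yaw',round(-65.3-y if y<0 else -65.3-y+360,1),'turn by pos',th.round(1),'r',np.hypot(*d).round(4),'F',o['contact_force'].round(1),'T',o['ft_torque'].round(2),'gap',round(o['finger_gap'],4),'x',R[:,0].round(3), 'j6',o['joint_positions'][5].round(2))
E
python3 -c "
from h import *
lev()"
```

```text
[ 0.4925 -0.0275  0.1412] yaw -81.4 turn by yaw 16.1 turn by pos 12.2 r 0.0493 F [-11.7   1.7  30.6] T [0.79 4.82 0.31] gap 0.008 x [ 0.012 -0.005 -1.   ] j6 1.36
```

Call:
send_rows(motion=[4,0,-0.4,0.2,-0.14,-0.55,1,6,0,0,0.22,-0.14,-0.52,1,6,0,0,0.22,-0.14,-0.52,1,6,0,0,0.22,-0.14,-0.52,1])

```text
time_s: 11.72
tool_pos: [0.4868, -0.0084, 0.1413]
tcp_rot: [0.44, 0.557, 0.431, -0.557]
contact_force: [-10.1, -0.8, 27.9]
finger_gap: 0.0078
```

```bash
python3 -c "
from h import *
lev()
crop('scene','s10',240,100,360,240,4)"
```

```text
[ 0.4868 -0.0084  0.1413] yaw -104.0 turn by yaw 38.7 turn by pos 35.7 r 0.0484 F [-10.1  -0.8  27.9] T [ 0.15  4.16 -0.03] gap 0.0078 x [ 0.01 -0.01 -1.  ] j6 0.92
```

View pics/s10.png

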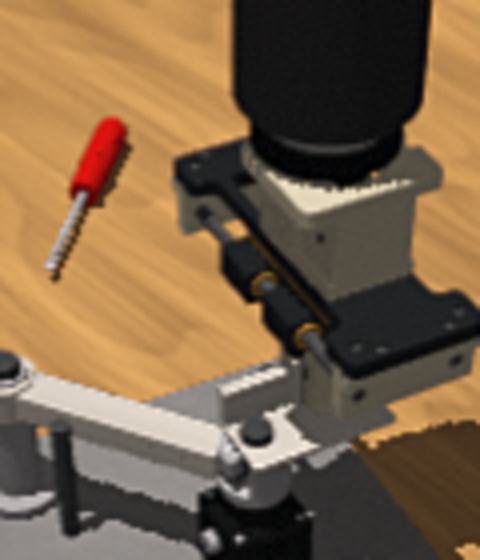

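Call:
send_rows(motion=[5,0,-0.3,0.2,-0.22,-0.52,1,6,0,0,0.2,-0.18,-0.52,1,6,0,0,0.2,-0.18,-0.52,1,6,0,0,0.2,-0.18,-0.52,1])

```text
time_s: 12.28
tool_pos: [0.4892, 0.0122, 0.1413]
tcp_rot: [0.316, 0.637, 0.305, -0.634]
contact_force: [-8.2, -3.3, 23.7]
finger_gap: 0.0079
```

```bash
python3 -c "
from h import *
lev()"
```

```text
[0.4892 0.0122 0.1413] yaw -127.9 turn by yaw 62.6 turn by pos 60.6 r 0.0478 F [-8.2 -3.3 23.7] T [-0.96  2.93 -0.3 ] gap 0.0079 x [ 0.011 -0.012 -1.   ] j6 0.46
```

Call:
send_rows(motion=[6,0,-0.3,0.22,-0.22,-0.52,1,6,0,0,0.22,-0.2,-0.52,1,6,0,0,0.22,-0.2,-0.52,1,6,0,0,0.22,-0.2,-0.5,1])

```text
time_s: 12.78
tool_pos: [0.5007, 0.0305, 0.1413]
tcp_rot: [0.172, 0.691, 0.163, -0.683]
contact_force: [-6.3, -4.6, 22.3]
finger_gap: 0.0082
```

```bash
python3 -c "
from h import *
lev()"
```

```text
[0.5007 0.0305 0.1413] yaw -152.6 turn by yaw 87.3 turn by pos 86.9 r 0.0472 F [-6.3 -4.6 22.3] T [-1.64  2.44 -0.4 ] gap 0.0082 x [ 0.014 -0.011 -1.   ] j6 -0.0
```

Call:
send_rows(motion=[4,0,0,0.2,-0.15,-0.4,1,1.5,0,0,0.2,-0.05,-0.3,1,0,0,0,0.2,0,-0.2,1])

```text
time_s: 13.15
tool_pos: [0.5037, 0.0329, 0.141]
tcp_rot: [0.139, 0.696, 0.127, -0.693]
contact_force: [-18.4, 2.1, 34.6]
finger_gap: 0.0081
```

```bash
python3 -c "
from h import *
lev()"
```

```text
[0.5037 0.0329 0.141 ] yaw -158.3 turn by yaw 93.0 turn by pos 91.6 r 0.0469 F [-18.4   2.1  34.6] T [0.65 6.98 0.01] gap 0.0081 x [ 0.007 -0.017 -1.   ] j6 -0.11
```

Call:
send_rows(motion=[0,0,0,-0.2,0,-0.05,1,0,0,0,-0.2,0,-0.05,1,0,0,0,-0.2,0,-0.05,1])

```text
time_s: 13.52
tool_pos: [0.5031, 0.0326, 0.1493]
tcp_rot: [0.14, 0.695, 0.127, -0.694]
contact_force: [3.1, -4.8, -9.7]
finger_gap: 0.0078
```

```bash
python3 -c "
from h import *
lev()"
```

```text
[0.5031 0.0326 0.1493] yaw -158.3 turn by yaw 93.0 turn by pos 90.8 r 0.0471 F [ 3.1 -4.8 -9.7] T [-1.44 -1.03  0.07] gap 0.0078 x [ 0.006 -0.018 -1.   ] j6 -0.1
```

Call:
send_rows(motion=[0,0,0,0,0,0,-0.1,0,0,0,0,0,0,-0.1,0,0,0,0,0,0,-0.1,0,0,0,-0.5,0,0,-0.1])

```text
time_s: 14.02
tool_pos: [0.5025, 0.033, 0.1535]
tcp_rot: [0.14, 0.695, 0.127, -0.694]
contact_force: [-0.3, -0.0, 0.1]
finger_gap: 0.0426
```

```bash
python3 -c "
from h import *
lev()
crop('scene','s11',240,100,360,240,4)"
```

```text
[0.5025 0.033  0.1535] yaw -158.3 turn by yaw 93.0 turn by pos 90.6 r 0.0478 F [-0.3 -0.   0.1] T [0.06 0.11 0.02] gap 0.0426 x [ 0.004 -0.018 -1.   ] j6 -0.1
```

View pics/s11.png

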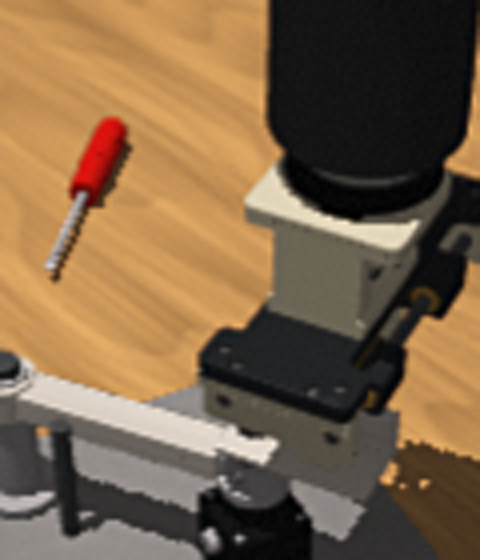

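Free; rise straight up and then back off towards the robot's right.

Call:
send_rows(motion=[0,0,0,-3,0,0,-0.1,0,0,0,-5,0,0,-0.1,0,0,0,-5,0,0,-0.1,0,0,0,-2,0,4,-0.1,0,0,0,0,0,0,-0.1])

```text
time_s: 14.7
tool_pos: [0.465, 0.0214, 0.3098]
tcp_rot: [0.14, 0.696, 0.127, -0.693]
contact_force: [-0.5, 0.4, 0.3]
finger_gap: 0.0482
```

Run:
```python
from h import *
lev()
crop('scene','s12',240,140,360,240,6)
im=cv2.imread('pics/s12.png')
# predicted locked fin/pad corners: lever along arm x, lever y->arm y
for dz,col in ((.008,(0,0,255)),(.0,(255,0,0))):
    L=lambda x,y,z:np.r_[armpt(0,.156+x+.048,y-.006),z-dz]
    P=[L(-.06,.022,.155),L(.027,.022,.155),L(-.048,.006,.138),L(-.06,-.018,.131),L(.027,-.018,.131)]
    for q in w2px("scene",P): q=(q-[240,140])*6; cv2.circle(im,tuple(int(v) for v in q),4,col,1)
cv2.imwrite('pics/s12o.png',im)
```

```text
[0.465  0.0214 0.3098] yaw -158.2 turn by yaw 92.9 turn by pos 61.8 r 0.0736 F [-0.5  0.4  0.3] T [ 0.12  0.08 -0.03] gap 0.0482 x [ 0.007 -0.016 -1.   ] j6 -0.11
```

View pics/s12o.png

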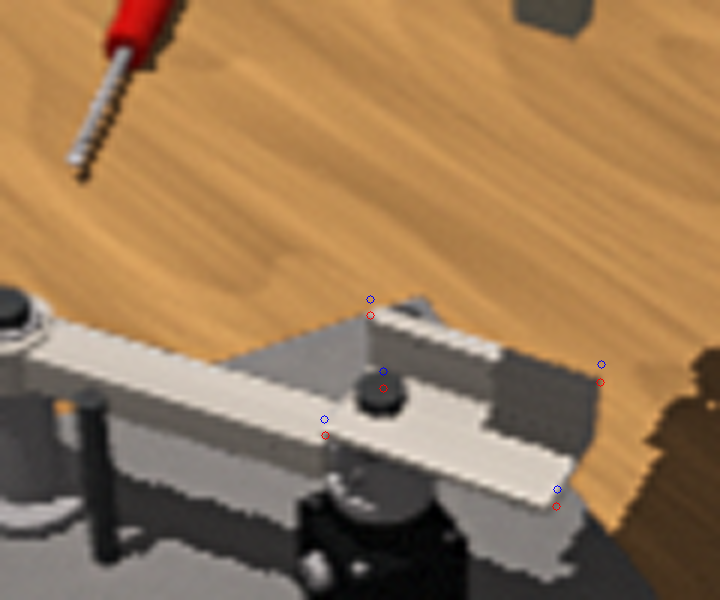

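```bash
python3 -c "
from h import *
print(ctrl.get_obs()['contact_force']); print(ctrl.sign_off())"
```

```text
[ 0.20785496 -0.83135892  0.54856881]
the job is handed in; nothing more can be done
None
```

The job is handed in at about 15 s of the 54 s, and the last pictures show the lever locked. `sign_off` reported no verdict.

**What I did**
- I pushed the bar with closed fingers from about 1.29 rad round to its stop.
- I pinched the lever's fin and pressed it fully down, with about 42 N vertical at the wrist.
- I turned it clockwise to its end stop, about 92° by the tool pose.
- I let it rise, opened the fingers and moved clear.

**Last checks**
- **Arm:** before the turn, the spindle nut measured within about 1.5 mm of its at-stop position, an arm angle of about 0.000 rad. I did not measure it again afterwards, but in the last picture the spindle and lever lie where the at-stop model puts them.
- **Lever:** in that picture it lies in line with the arm, pointing away from the pivot. Its height matches about 7–8 mm down, not the unlocked 11 mm. As I let it rise, it held against about 10 N of upward pull.
- **Accelerometer:** it looks seated under the foot in the pictures, but I did not measure its position.
- **Bystanders:** the screwdriver looks unmoved. I did not recheck the heat sink, puck and pin, but the tool never went near them.
- **Robot:** it touches nothing; the force reading is about 1 N, which is noise.

No check failed or disagreed. The contact force of the foot on the accelerometer could not be measured directly.

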